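# Set out the dropper that matches the vial

## Task

One vial stands in the small hole of the white two-hole stand. Take the dropper bottle whose cap has the same colour as that vial's cap and stand it upright in the large, empty hole of the stand. Leave both coloured vials and the other coloured dropper bottle standing where they are.

Things in the scene. Friction and masses are not known exactly. Their poses are not given: they have to be found in the camera images.
- dropper_red_mid (a point): dropper bottle with a pointed red cap, upright on the worktop: round body 33 mm across up to 50 mm, then the narrow cap, 85 mm tall in all, about 30 g; the point is on its axis half-way up (42.5 mm above the worktop), z up. It can be held round the body at this height
- dropper_blue_mid (a point): dropper bottle with a pointed blue cap, upright on the worktop: round body 33 mm across up to 50 mm, then the narrow cap, 85 mm tall in all, about 30 g; the point is on its axis half-way up (42.5 mm above the worktop), z up. It can be held round the body at this height
- vial_red_mid (a point): specimen vial with a red cap, upright on the worktop, 23 mm across and 60 mm tall; the point is on its axis half-way up (30 mm above the worktop), z up. One of the two coloured vials stands in the small hole of the white stand, the other on the bench away from it
- vial_blue_mid (a point): specimen vial with a blue cap, upright on the worktop, 23 mm across and 60 mm tall; the point is on its axis half-way up (30 mm above the worktop), z up. One of the two coloured vials stands in the small hole of the white stand, the other on the bench away from it
- dropper_well (a point): centre of the large hole of the white stand, at worktop level. The stand is a fixed flat block, 84 x 156 mm and 14 mm tall. The large hole is 53 mm wide and goes right through, so a bottle in it stands on the worktop. x runs across the stand, y along it, z up; the small vial hole (31 mm wide) has its centre 75 mm from this point along -y
Not all that is in view belongs to the job. What is shaped like the part that bears dropper_red_mid but orange or pink is not meant.

How it is judged:
By the outcome, as a careful person would: the job done as asked, in the order asked, and still so for the second after the job is handed in, with the robot touching nothing.
It also fails if it takes over 35 s, if anything falls off the work surface, if the arm or the gripper's body presses on something with over 40 N, if the wrist force passes 120 N, or if a joint passes its speed limit or range.

## Robot

A 7-joint arm with a two-finger parallel gripper is mounted at the origin on a cart in front of the work surface, level with it; the furniture and walls round the work are solid. World frame = base frame: x ahead of the robot, y to its left, z up, the work surface at z = 0. Lengths are in m, angles in degrees, forces in N, time in s.
With the tool pointing down it reaches from about 0.425 to 0.875 m from the base axis. Payload 4.7 kg.
Tool frame: the origin (TCP) lies at the very end of the fingers, on their centre line; the grasp point (between the pads) lies 19 mm behind it; z points along the fingers, y is the direction in which the jaws open and shut (so a half turn about z gives the same grasp; the last joint's range is limited). The gripper opens to 87 mm and grips with 3 to 60 N. Pads are 19 mm wide; open, the fingers measure 117 mm over their backs; the gripper's body (75 mm by 190 mm) begins 51 mm behind the grasp point.
Start: joints at [0.808, 18.392, -4.016, 83.108, 1.295, 78.541, -3.26], TCP at [0.65, -0, 0.223] pointing down, gripper open.
Joint ranges: [-163.93, 163.93], [-17.29, 119.83], [-79.2, 71.16], [3.27, 140.29], [-89.18, 269.18], [5.43, 117.66], [-154.24, 154.24]. Speed limits (degrees/s): [147.25, 147.25, 180, 180, 180, 180, 180].

## Interface

Orientations are given as [roll, pitch, yaw] about the fixed x, y, z axes, in that order (R = Rz(yaw) Ry(pitch) Rx(roll)).
In Python, from cell import monitor, imaging, ticket, spot_in, pinpoint gives the robot as it stands.
- The arm moves only by the tool servo_tool, never from a script. Its argument "targets" is a list of rows, each a list of 5 numbers: the opening in per cent of the stroke, from 0 (shut) to 100 (fully open), then the shift along the tool's x, y, z in m, then the turn about the tool's z in rad. In form: [[grip, dx, dy, dz, turn], ...]. A call has 1 to 5 rows; each row is the pose to reach, as a shift and turn from the pose commanded when the call began, along the tool's axes at that moment; what a row does not reach only later rows make up. A row lasts 1/8 s, in which the tool goes at most 62.5 mm and 10.7 degrees, less where a joint would pass 70% of its speed; a pose out of reach is approached as far as the arm can. A call with a gripper value outside its range is refused whole. The fingers move at their own pace and stop on an object; "grip_force" is the grip in N (left out, the last holds). Time passes only in rows, so rows that repeat a pose let the fingers close. It gives the time, the measured TCP pose, the force and the opening at its end, in the units of the state.
- monitor.get_obs(): the state, without advancing time (a new reading comes with each control period).
- imaging.read_camera(name): name is "scene" or "side" or "wrist"; returns a dict with "frame" (400x640x3 uint8, blue, green, red), "depth" (400x640 float32, m along the optical axis (not along the pixel's ray), 0 where there is no reading), "K" (3x3 intrinsics, pixels), "world_from_camera" (4x4, takes a point from camera to world coordinates). Camera axes: x right, y down, z forward; pixel columns grow to the right and rows downward; lengths in m; the calibration is good to about 2 mm. The wrist camera is an equidistant fisheye: a pixel r from the principal point sees the ray r / f radians off the axis. A picture is of the moment at which its call begins.
- ticket.sign_off(): hands the job in, once; it reports no verdict.
Trained networks look in the newest picture that a camera, given by its name, has taken for a name from the list of things; names that differ only in an ending like _2 or _b are one class to them, and where a whole thing is asked for, a point or a joint stands for the part that bears it (a point fixed in the world has none). Each returns a list of dicts, best first, with "confidence" (0 to 1); they miss things now and then, are a little off and sometimes report something else, mostly with a low value. They report only what shows in the picture. A call takes as long as a camera call. They do not tell look-alikes from the thing itself.
- spot_in(camera, label): "at" ([column, row] in pixels, amid what is visible of it).
- pinpoint(camera, label): "at" ([column, row] in pixels: a listed point, or the origin of a listed thing).
The state is a dict: "time_s": time; "qpos": joint angles; "joint_velocities": joint speeds; "effort": joint torques, N m; "tool_pos": TCP position; "tool_rot": TCP orientation; "force": force on the tool from outside, world axes, zero at the start; "wrist_torque": the same for the moment, N m; "grip_width": finger opening in m.
Only numpy, scipy, OpenCV 4.12 (cv2) and the standard library are available. Lean on these libraries where they do the work, as an engineer would, in place of code of your own. Each camera call takes 0.05 s, during which the arm holds its last target.

## Working session

There is one attempt and no reset: what is moved stays moved. The work goes in short steps, Python scripts to look and compute and a tool call to move; the robot and the scene stay as the last step left them, time stands still between calls to the robot, and variables do not carry over. Pictures are saved under pics/ and viewed, and the job is handed in when it is done.

Besides the shell and the picture viewer there is one more tool, called as name(argument=value, ...), one argument or row to a line, values as JSON. servo_tool: Moves the arm, as the interface text tells. Its arguments: {"type":"object","properties":{"targets":{"type":"array","items":{"type":"array","items":{"type":"number"}}},"grip_force":{"type":"number"}},"required":["targets"]}

```bash
ls; mkdir -p pics; cat > h.py <<'E'
import numpy as np,cv2
from cell import monitor, imaging, ticket, spot_in, pinpoint
def ray(c,px):
    K=c["K"];T=c["world_from_camera"]
    d=np.array([(px[0]-K[0,2])/K[0,0],(px[1]-K[1,2])/K[1,1],1.]);return T[:3,3],T[:3,:3]@d
def atz(c,px,z):
    o,d=ray(c,px);return o+d*(z-o[2])/d[2]
def dep(c,px):
    o,d=ray(c,px);return o+d*c["depth"][int(round(px[1])),int(round(px[0]))]
E
python3 - <<'E'
from h import *
o=monitor.get_obs();print(o["time_s"],o["tool_pos"],o["tool_rot"],o["grip_width"])
H=dict(dropper_red_mid=.0425,dropper_blue_mid=.0425,vial_red_mid=.03,vial_blue_mid=.03,dropper_well=0)
for n in ["scene","side"]:
    c=imaging.read_camera(n);cv2.imwrite(f"pics/{n}0.png",c["frame"])
    for l,z in H.items():
        for r in pinpoint(n,l)[:3]:
            print(n,l,np.round(r["at"]),round(r["confidence"],2),atz(c,r["at"],z).round(3))
E
```

```text
pics
0.0 [ 6.49427846e-01 -5.79440956e-05  2.21452455e-01] [-1.79888483e+02  5.75333255e-03  9.00013516e+01] 0.08713770277412498
scene dropper_red_mid [214. 247.] 0.85 [0.562 0.299 0.042]
scene dropper_red_mid [337. 188.] 0.63 [ 0.555 -0.153  0.042]
scene dropper_red_mid [258. 273.] 0.57 [0.401 0.297 0.042]
scene dropper_blue_mid [335. 189.] 0.46 [ 0.554 -0.142  0.042]
scene vial_red_mid [306. 214.] 0.67 [0.525 0.019 0.03 ]
scene vial_blue_mid [382. 187.] 0.51 [ 0.464 -0.271  0.03 ]
scene dropper_well [291. 213.] 0.79 [0.602 0.004 0.   ]
side dropper_red_mid [273. 169.] 0.84 [0.525 0.313 0.042]
side dropper_red_mid [243. 180.] 0.68 [0.414 0.272 0.042]
side dropper_red_mid [294. 169.] 0.51 [0.575 0.28  0.042]
side dropper_blue_mid [381. 224.] 0.66 [ 0.547 -0.156  0.042]
side vial_red_mid [338. 210.] 0.52 [ 0.532 -0.016  0.03 ]
side vial_blue_mid [401. 268.] 0.97 [ 0.477 -0.3    0.03 ]
side dropper_well [354. 213.] 0.62 [0.592 0.005 0.   ]
```

View pics/scene0.png

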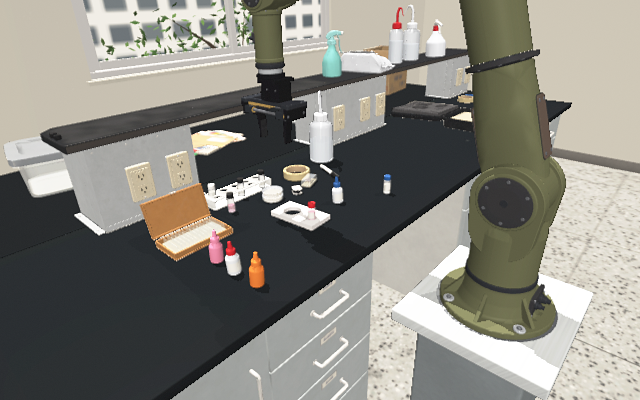

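View pics/side0.png

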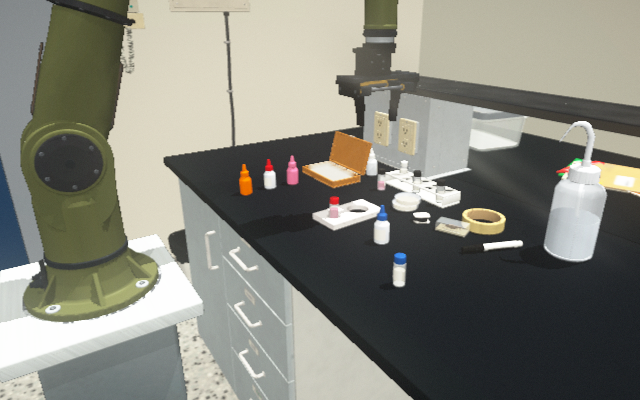

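The stand holds the red-capped vial (scene ~(311,210), side ~(334,207)). The target is therefore the white bottle with the red cap, at scene ~(233,259) and side ~(270,176). It stands between the pink and orange look-alikes. I'll measure it more closely.

```bash
python3 - <<'E'
from h import *
a=cv2.imread("pics/scene0.png");b=cv2.imread("pics/side0.png")
A=cv2.resize(a[190:300,195:345],None,fx=5,fy=5,interpolation=cv2.INTER_CUBIC);cv2.imwrite("pics/sc_crop.png",A)
B=cv2.resize(b[150:250,230:390],None,fx=5,fy=5,interpolation=cv2.INTER_CUBIC);cv2.imwrite("pics/si_crop.png",B)
# depth clouds: height-filtered points
import numpy as np
for n in ["scene","side"]:
    c=imaging.read_camera(n);d=c["depth"];v,u=np.mgrid[:400,:640];K=c["K"]
    P=np.stack([(u-K[0,2])/K[0,0]*d,(v-K[1,2])/K[1,1]*d,d],-1)@c["world_from_camera"][:3,:3].T+c["world_from_camera"][:3,3]
    np.save(f"{n}_P.npy",P);np.save(f"{n}_d.npy",d)
    print(n,"cam",c["world_from_camera"][:3,3].round(2))
    f=c["frame"].astype(int)
    ok=(d>0)&(P[...,2]>.012)&(P[...,2]<.1)&(P[...,0]>.3)&(P[...,0]<.75)&(P[...,1]>.15)&(P[...,1]<.45)
    m,lab,st,ce=cv2.connectedComponentsWithStats(ok.astype(np.uint8))
    for i in range(1,m):
        if st[i,4]>30: q=P[lab==i];print(st[i],q.min(0).round(3),q.max(0).round(3),np.median(q,0).round(3))
    # stand top
    ok=(d>0)&(abs(P[...,2]-.014)<.004)&(f.min(-1)>150)&(abs(P[...,0]-.56)<.12)&(abs(P[...,1])<.12)
    q=P[ok][:,:2].astype(np.float32);print("stand",len(q),cv2.minAreaRect(q),q.min(0),q.max(0))
E
```

```text
scene cam [-0.18  0.73  0.57]
[ 153  214   80   45 1632] [0.554 0.184 0.012] [0.75  0.361 0.084] [0.681 0.288 0.022]
[225 241  16  30 318] [0.483 0.277 0.012] [0.511 0.309 0.082] [0.492 0.298 0.041]
[249 251  15  32 342] [0.406 0.273 0.012] [0.435 0.303 0.083] [0.415 0.291 0.042]
stand 554 ((0.5702120661735535, -0.00048707425594329834), (0.15942656993865967, 0.08772057294845581), 3.8810765743255615) [ 0.48887533 -0.04932533] [0.65233743 0.04634039]
side cam [-0.03 -0.84  0.46]
[286 155  12  26 215] [0.554 0.267 0.012] [0.585 0.298 0.083] [0.567 0.278 0.041]
[263 159  13  27 224] [0.481 0.268 0.012] [0.516 0.303 0.085] [0.495 0.281 0.041]
[302 159  60  26 826] [0.643 0.178 0.012] [0.75  0.361 0.041] [0.684 0.244 0.025]
[239 164  13  28 238] [0.405 0.264 0.012] [0.437 0.29  0.085] [0.418 0.275 0.041]
stand 755 ((0.568339467048645, -0.003300260752439499), (0.15835988521575928, 0.0877595767378807), 4.663658142089844) [ 0.48783377 -0.05110908] [0.6476439 0.0454228]
```

View pics/sc_crop.png

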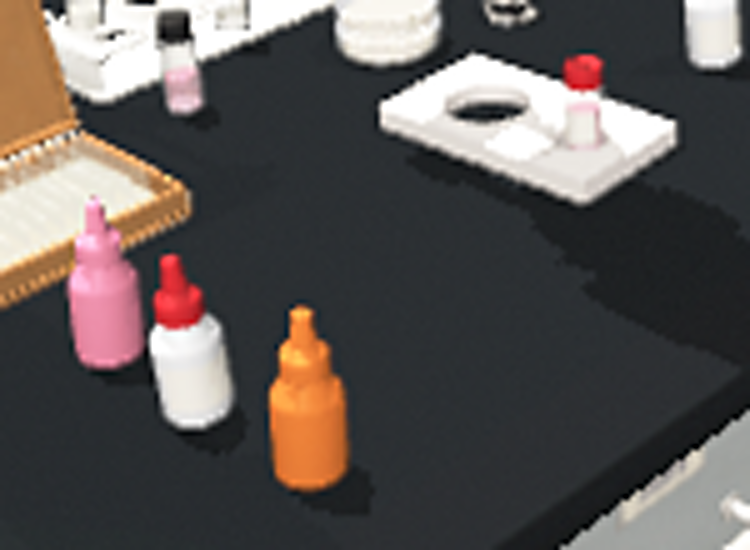

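View pics/si_crop.png

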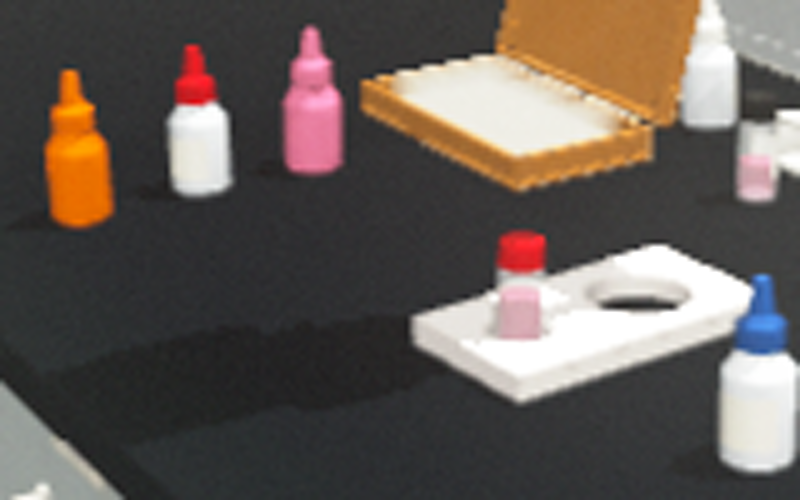

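```bash
python3 - <<'E'
from h import *
from scipy.optimize import least_squares
for n in ["scene","side"]:
    P=np.load(f"{n}_P.npy")
    for cx in [.498,.421,.57]:
        m=(np.hypot(P[...,0]-cx,P[...,1]-.285)<.03)&(P[...,2]>.012)&(P[...,2]<.044)
        q=P[m]
        r=least_squares(lambda p:np.hypot(q[:,0]-p[0],q[:,1]-p[1])-.0165,[cx,.285],loss="soft_l1",f_scale=.002)
        print(n,cx,r.x.round(4),len(q),np.std(r.fun).round(4))
    m=(np.hypot(P[...,0]-.53,P[...,1])<.03)&(P[...,2]>.02)&(P[...,2]<.062);q=P[m]
    r=least_squares(lambda p:np.hypot(q[:,0]-p[0],q[:,1]-p[1])-.0115,[.53,0],loss="soft_l1",f_scale=.002)
    print(n,"vial",r.x.round(4),len(q),np.std(r.fun).round(4))
    # hole: dark pixels enclosed by the top plane
    c=imaging.read_camera(n);f=c["frame"];g=f.max(-1)
    reg={"scene":(277,300,200,222),"side":(343,373,202,216)}[n]
    u0,u1,v0,v1=reg
    d=(g[v0:v1,u0:u1]<120).astype(np.uint8)
    k,lab,st,ce=cv2.connectedComponentsWithStats(d,connectivity=4)
    for i in range(1,k):
        if st[i,4]>5: print("dark",st[i]+[u0,v0,0,0,0],ce[i]+[u0,v0],atz(c,ce[i]+[u0,v0],.014).round(3))
c=imaging.read_camera("wrist");cv2.imwrite("pics/wrist0.png",c["frame"]);print(c["K"],c["world_from_camera"])
for l in ["dropper_well","vial_red_mid"]:print(pinpoint("wrist",l)[:2])
E
```

```text
scene 0.498 [0.5017 0.2914] 181 0.0014
scene 0.421 [0.4247 0.2849] 195 0.0015
scene 0.57 [0.5742 0.2881] 168 0.0018
scene vial [ 0.5266 -0.0048] 115 0.0025
dark [277 200  23   7  66] [286.25757576 201.62121212] [ 0.649 -0.023  0.014]
dark [285 211  15   4  40] [292.15  212.075] [0.585 0.014 0.014]
dark [277 218   9   4  22] [279.90909091 220.04545455] [0.578 0.07  0.014]
side 0.498 [0.4998 0.2909] 127 0.0022
side 0.421 [0.4227 0.2847] 138 0.0021
side 0.57 [0.5723 0.2874] 121 0.002
side vial [ 0.5145 -0.02  ] 176 0.0049
dark [343 202   6   2   8] [345.   202.25] [0.595 0.046 0.014]
dark [351 210  14   2  27] [357.25925926 210.51851852] [ 0.589 -0.014  0.014]
[[309.70691629   0.         314.50921026]
 [  0.         309.70691629 199.27703561]
 [  0.           0.           1.        ]] [[ 9.99999853e-01  4.55315638e-04 -2.94033897e-04  6.49776938e-01]
 [ 3.69293588e-04 -9.69456794e-01 -2.45261876e-01  6.62497096e-02]
 [-3.96724727e-04  2.45261731e-01 -9.69456820e-01  3.84253390e-01]
 [ 0.00000000e+00  0.00000000e+00  0.00000000e+00  1.00000000e+00]]
[]
[{'at': [211.7, 184.7], 'confidence': 0.6}]
```

View pics/wrist0.png

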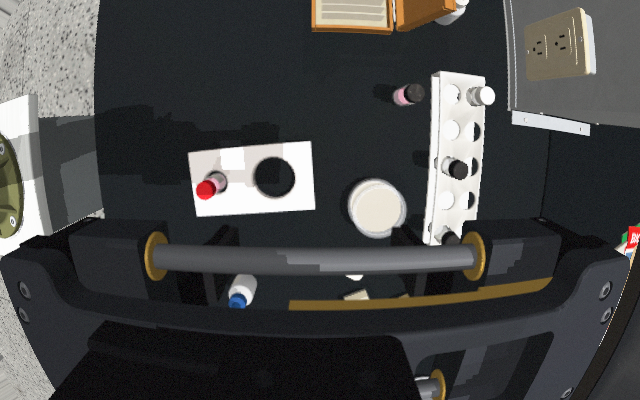

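The wrist view shows the stand clearly, with the red vial in its small hole at (209,187) and the empty large hole at (275,178). I'll locate the hole by its rim.

```bash
cat >> h.py <<'E'
def fatz(c,px,z):
    K=c["K"];T=c["world_from_camera"]
    px=np.atleast_2d(px).astype(float);a=(px-[K[0,2],K[1,2]])/K[0,0];th=np.hypot(*a.T)+1e-12
    d=np.c_[a/th[:,None]*np.sin(th)[:,None],np.cos(th)]@T[:3,:3].T
    return T[:3,3]+d*((z-T[2,3])/d[:,2])[:,None]
E
python3 - <<'E'
from h import *
c=imaging.read_camera("wrist");g=c["frame"].max(-1)
d=(g<125).astype(np.uint8)[145:212,240:308]
k,lab,st,ce=cv2.connectedComponentsWithStats(d)
i=lab[33,35];print(st[i],ce[i])
cn=max(cv2.findContours((lab==i).astype(np.uint8),cv2.RETR_EXTERNAL,cv2.CHAIN_APPROX_NONE)[0],key=len)[:,0]+[240,145]
W=fatz(c,cn,.014)[:,:2].astype(np.float32);print("rim",cv2.fitEllipse(W),cv2.minEnclosingCircle(W))
w=((c["frame"].min(-1)>130)).astype(np.uint8)
k,lab,st,ce=cv2.connectedComponentsWithStats(w)
i=lab[200,240];print(st[i])
cn=max(cv2.findContours((lab==i).astype(np.uint8),cv2.RETR_EXTERNAL,cv2.CHAIN_APPROX_NONE)[0],key=len)[:,0]
W=fatz(c,cn,.014)[:,:2].astype(np.float32);print("stand",cv2.minAreaRect(W))
print("vial cap",fatz(c,[206,189],.06))
E
```

```text
[  13   12   42   41 1308] [33.8233945  31.84250765]
rim ((0.5997816920280457, 0.00053693528752774), (0.04837430641055107, 0.05069412663578987), 59.65683364868164) ((0.5996405482292175, -0.00018404351430945098), 0.02598925493657589)
[ 188  141  127   76 6407]
stand ((0.5694345831871033, -0.002967666834592819), (0.15752942860126495, 0.08556824177503586), 3.9784421920776367)
vial cap [[ 0.52843962 -0.00399372  0.06      ]]
```

servo_tool(
  targets=[
    [100,0.05,-0.025,0,-0.18],
    [100,0.1,-0.05,0,-0.36],
    [100,0.15,-0.075,0,-0.54],
    [100,0.2,-0.1,0,-0.72],
    [100,0.25,-0.125,0,-0.9],
  ],
  grip_force=15,
)

```text
time_s: 1.62
tool_pos: [0.5241, 0.2515, 0.2229]
tool_rot: [180.0, 0.0, 141.9]
force: [0.9, 0.4, 0.5]
grip_width: 0.0868
```

```bash
cat > go.py <<'E'
from h import *
import sys
from scipy.spatial.transform import Rotation as R
def tool(x,y,z,yaw=180):
    o=monitor.get_obs();r=R.from_euler("xyz",o["tool_rot"],degrees=True)
    d=r.inv().apply(np.array([x,y,z])-o["tool_pos"])
    t=(np.radians(o["tool_rot"][2]-yaw)+np.pi/2)%np.pi-np.pi/2
    print(round(o["time_s"],2),o["tool_pos"].round(4),np.round(o["tool_rot"],2),"w",round(o["grip_width"],4),"F",np.round(o["force"],1),"shift",d.round(4),"turn",round(t,3))
if __name__=="__main__": tool(*map(float,sys.argv[1:]))
E
python3 go.py .501 .291 .16
```

```text
1.62 [0.5241 0.2515 0.2229] [1.7996e+02 3.0000e-02 1.4190e+02] w 0.0868 F [0.9 0.4 0.5] shift [0.0426 0.0168 0.0628] turn -0.665
```

servo_tool(
  targets=[
    [100,0.02,0.008,0.03,-0.18],
    [100,0.0426,0.0168,0.05,-0.36],
    [100,0.0426,0.0168,0.06,-0.53],
    [100,0.0426,0.0168,0.0628,-0.665],
    [100,0.0426,0.0168,0.0628,-0.665],
  ],
)

```text
time_s: 2.25
tool_pos: [0.502, 0.2895, 0.1595]
tool_rot: [-180.0, -0.0, 179.6]
force: [-0.4, -0.8, -0.1]
grip_width: 0.0874
```

```bash
python3 - <<'E'
from h import *
c=imaging.read_camera("wrist");cv2.imwrite("pics/wrist1.png",c["frame"])
for r in pinpoint("wrist","dropper_red_mid")[:4]:print(r,fatz(c,r["at"],.0425).round(4))
E
python3 go.py .501 .291 .0235
```

```text
{'at': [310.1, 263.2], 'confidence': 0.97} [[0.5709 0.2843 0.0425]]
{'at': [308.6, 109.7], 'confidence': 0.66} [[0.4233 0.2844 0.0425]]
{'at': [316.6, 191.9], 'confidence': 0.65} [[0.4984 0.2911 0.0425]]
2.35 [0.5023 0.2896 0.16  ] [1.7999e+02 3.0000e-02 1.7951e+02] w 0.0868 F [-0.1  0.1 -0.1] shift [0.0014 0.0014 0.1365] turn -0.008
```

View pics/wrist1.png

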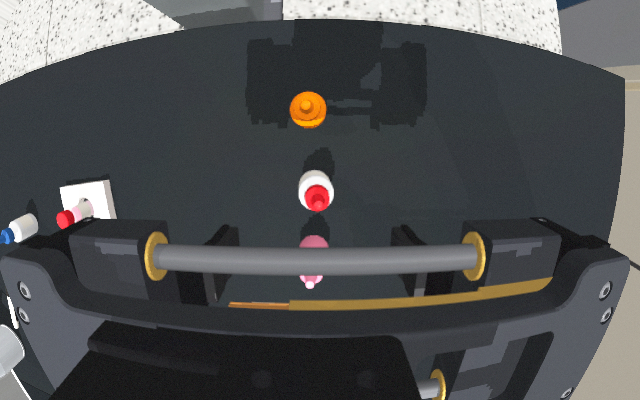

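The wrist view shows the red-capped bottle at (316,192), midway between the fingers, and it agrees with the earlier fit to about 2 mm. Pink and orange are along x, outside the jaw line. I'll descend and grip.

servo_tool(
  targets=[
    [100,0.0024,0.0014,0.035,0],
    [100,0.0024,0.0014,0.07,0],
    [100,0.0024,0.0014,0.105,0],
    [100,0.0024,0.0014,0.128,0],
    [100,0.0024,0.0014,0.1365,0],
  ],
)

```text
time_s: 2.98
tool_pos: [0.4991, 0.2905, 0.0221]
tool_rot: [-179.9, -0.1, 179.6]
force: [0.8, 0.2, -0.1]
grip_width: 0.0865
```

servo_tool(
  targets=[
    [80,0,0,0,0],
    [60,0,0,0,0],
    [45,0,0,0,0],
    [30,0,0,0,0],
    [20,0,0,0,0],
  ],
  grip_force=15,
)

```text
time_s: 3.6
tool_pos: [0.4999, 0.2911, 0.0235]
tool_rot: [180.0, 0.0, 179.7]
force: [-1.0, 1.0, 0.1]
grip_width: 0.045
```

```bash
python3 go.py .5 .291 .0235; python3 - <<'E'
from h import *
c=imaging.read_camera("side");cv2.imwrite("pics/side2.png",cv2.resize(c["frame"][120:260,200:400],None,fx=4,fy=4))
E
```

```text
3.6 [0.4999 0.2911 0.0235] [1.7999e+02 3.0000e-02 1.7966e+02] w 0.045 F [-1.   1.   0.1] shift [-0.0001 -0.0001  0.    ] turn -0.006
```

View pics/side2.png

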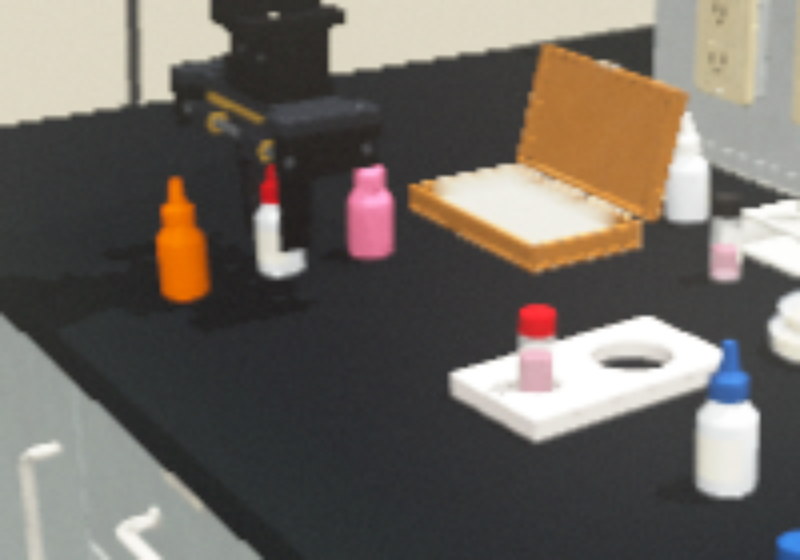

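The red-capped bottle is between the fingers, seen here at crop (272,235), and the jaws are still closing.

servo_tool(
  targets=[
    [15,0,0,0,0],
    [5,0,0,0,0],
    [0,0,0,0,0],
    [0,0,0,0,0],
    [0,0,0,0,0],
  ],
  grip_force=15,
)

```text
time_s: 4.28
tool_pos: [0.4997, 0.291, 0.0233]
tool_rot: [-180.0, 0.0, 179.7]
force: [-0.8, 0.6, 1.1]
grip_width: 0.0324
```

servo_tool(
  targets=[
    [0,0,0,-0.01,0],
    [0,0,0,-0.03,0],
    [0,0,0,-0.06,0],
    [0,0,0,-0.1,0],
    [0,0,0,-0.12,0],
  ],
)

```text
time_s: 4.9
tool_pos: [0.501, 0.2921, 0.1475]
tool_rot: [179.9, 0.3, 179.7]
force: [0.0, -0.2, -0.9]
grip_width: 0.0326
```

```bash
python3 go.py .6 0 .1435
```

```text
4.9 [0.501  0.2921 0.1475] [179.86   0.27 179.68] w 0.0326 F [ 0.  -0.2 -0.9] shift [-0.1006 -0.2916  0.0038] turn -0.006
```

servo_tool(
  targets=[
    [0,-0.01,-0.03,0,0],
    [0,-0.025,-0.075,0,0],
    [0,-0.04,-0.12,0,0],
    [0,-0.057,-0.168,0,0],
    [0,-0.072,-0.21,0,0],
  ],
)

```text
time_s: 5.52
tool_pos: [0.5715, 0.0788, 0.1452]
tool_rot: [180.0, 0.1, 179.6]
force: [0.5, 0.5, -0.6]
grip_width: 0.0326
```

servo_tool(
  targets=[
    [0,-0.014,-0.04,0,0],
    [0,-0.024,-0.07,0,0],
    [0,-0.028,-0.081,0,0],
    [0,-0.028,-0.081,0,0],
    [0,-0.028,-0.081,0,0],
  ],
)

```text
time_s: 6.15
tool_pos: [0.5977, 0.0018, 0.1436]
tool_rot: [179.9, 0.0, 179.8]
force: [-0.6, 0.4, -0.4]
grip_width: 0.0325
```

```bash
python3 go.py .6 0 .0255;  python3 - <<'E'
from h import *
for n in ["scene","side","wrist"]:
    c=imaging.read_camera(n)
    f=c["frame"]
    if n=="scene": f=cv2.resize(f[150:250,250:400],None,fx=4,fy=4)
    if n=="side": f=cv2.resize(f[120:260,290:440],None,fx=4,fy=4)
    cv2.imwrite(f"pics/{n}3.png",f)
    if n!="wrist":
        d=c["depth"];v,u=np.mgrid[:400,:640];K=c["K"]
        P=np.stack([(u-K[0,2])/K[0,0]*d,(v-K[1,2])/K[1,1]*d,d],-1)@c["world_from_camera"][:3,:3].T+c["world_from_camera"][:3,3]
        q=P[(d>0)&(c["frame"].min(-1)>100)&(P[...,2]>.115)&(P[...,2]<.165)&(abs(P[...,0]-.6)<.04)&(abs(P[...,1])<.04)]
        print(n,len(q),q.min(0).round(3),q.max(0).round(3),q.mean(0).round(3))
E
```

```text
6.15 [0.5977 0.0018 0.1436] [1.7994e+02 1.0000e-02 1.7982e+02] w 0.0325 F [-0.6  0.4 -0.4] shift [-0.0023 -0.0019  0.1181] turn -0.003
scene 148 [ 0.58  -0.013  0.119] [0.608 0.02  0.165] [0.588 0.009 0.141]
side 188 [ 0.58  -0.02   0.121] [0.61  0.009 0.165] [ 0.588 -0.007  0.141]
```

View pics/scene3.png

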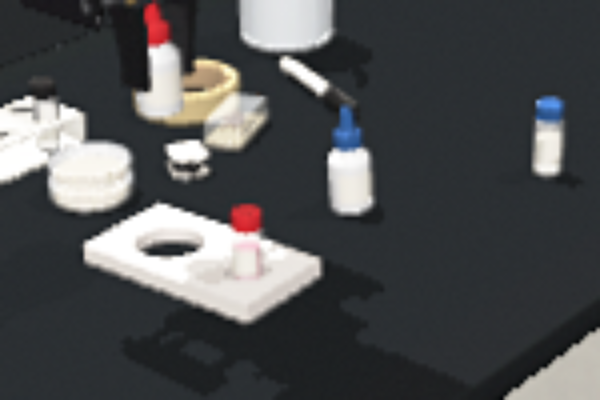

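View pics/side3.png

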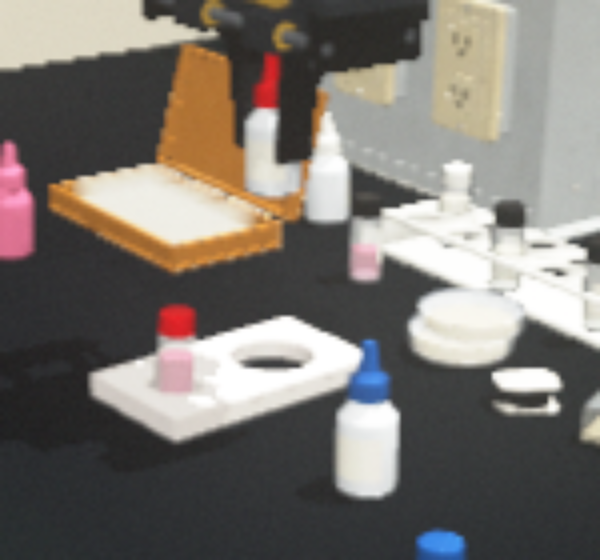

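View pics/wrist3.png

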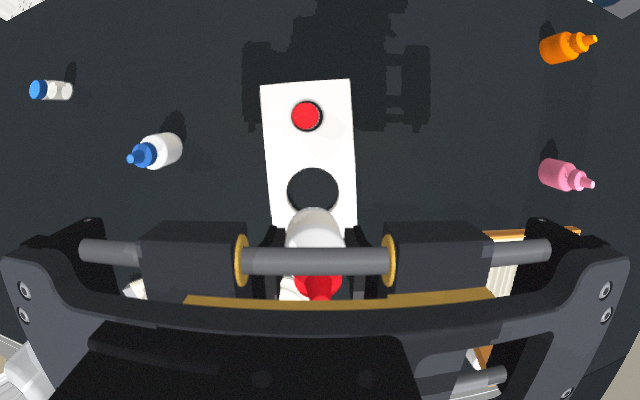

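The bottle hangs upright between the fingers over the stand. The hole is at wrist (313,190) and the vial is undisturbed. I'll check the hole position once more from this view.

```bash
python3 - <<'E'
from h import *
c=imaging.read_camera("wrist")
g=c["frame"].max(-1)
d=(g<125).astype(np.uint8)[155:205,275:350]
k,lab,st,ce=cv2.connectedComponentsWithStats(d);i=lab[30,35];print(st[i])
cn=max(cv2.findContours((lab==i).astype(np.uint8),cv2.RETR_EXTERNAL,cv2.CHAIN_APPROX_NONE)[0],key=len)[:,0]+[275,155]
cn=cn[cn[:,1]<195]
W=fatz(c,cn,.014)[:,:2].astype(np.float32)
from scipy.optimize import least_squares
r=least_squares(lambda p:np.hypot(W[:,0]-p[0],W[:,1]-p[1])-.0262,[.6,0],loss="soft_l1",f_scale=.001);print(r.x,np.std(r.fun),W.min(0),W.max(0))
print("cap",fatz(c,[306,116],.06))
E
python3 go.py .6 .0 .0255
```

```text
[  12   13   52   37 1615]
[ 0.60008138 -0.00105918] 0.0006186825974124657 [ 0.5737424  -0.02574561] [0.5991735  0.02359158]
cap [[ 0.52555655 -0.00558076  0.06      ]]
6.35 [0.5978 0.0008 0.1434] [179.98   0.   179.78] w 0.0327 F [-0.4  0.3 -0.8] shift [-0.0022 -0.0009  0.1179] turn -0.004
```

servo_tool(
  targets=[
    [0,-0.0015,-0.001,0.03,0],
    [0,-0.0015,-0.001,0.06,0],
    [0,-0.0015,-0.001,0.085,0],
    [0,-0.0015,-0.001,0.1,0],
    [0,-0.0015,-0.001,0.108,0],
  ],
)

```text
time_s: 6.98
tool_pos: [0.5993, -0.0012, 0.0347]
tool_rot: [180.0, -0.0, 179.7]
force: [0.5, -0.7, 0.0]
grip_width: 0.0321
```

servo_tool(
  targets=[
    [0,0,0,0.004,0],
    [0,0,0,0.008,0],
    [0,0,0,0.011,0],
    [0,0,0,0.0115,0],
    [0,0,0,0.0115,0],
  ],
)

```text
time_s: 7.6
tool_pos: [0.5996, -0.0015, 0.024]
tool_rot: [-180.0, 0.0, 179.7]
force: [0.3, -0.3, 0.5]
grip_width: 0.0322
```

```bash
python3 go.py .6 0 .0235;  python3 - <<'E'
from h import *
c=imaging.read_camera("side");cv2.imwrite("pics/side4.png",cv2.resize(c["frame"][150:260,300:430],None,fx=5,fy=5))
E
```

```text
7.6 [ 0.5996 -0.0015  0.024 ] [-1.8000e+02  2.0000e-02  1.7967e+02] w 0.0322 F [ 0.3 -0.3  0.5] shift [-0.0003  0.0015  0.0005] turn -0.006
```

View pics/side4.png

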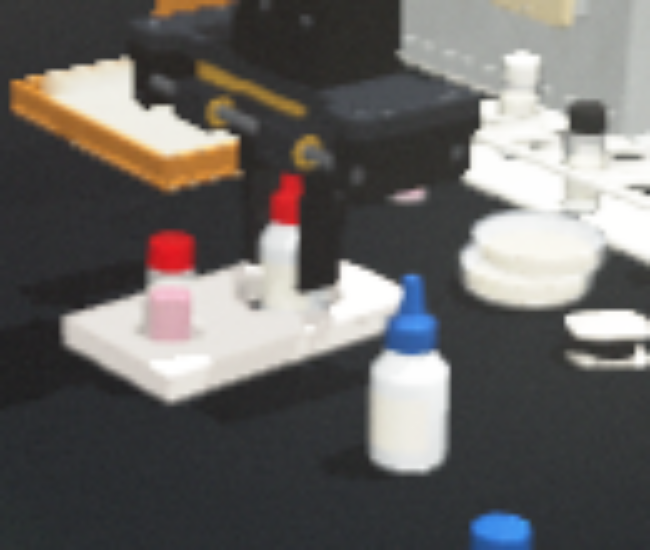

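The bottle is in the hole (crop (280,265)) and no contact force shows. I'll release it slowly and then rise.

servo_tool(
  targets=[
    [40,0,0,0,0],
    [50,0,0,0,0],
    [60,0,0,0,0],
    [80,0,0,0,0],
    [100,0,0,0,0],
  ],
)

```text
time_s: 8.28
tool_pos: [0.5995, -0.0016, 0.0238]
tool_rot: [-180.0, 0.0, 179.7]
force: [0.2, 0.7, -0.1]
grip_width: 0.0639
```

servo_tool(
  targets=[
    [100,0,0,0,0],
    [100,0,0,0,0],
    [100,0,0,0,0],
    [100,0,0,0,0],
    [100,0,0,0,0],
  ],
)

```text
time_s: 8.9
tool_pos: [0.5995, -0.0016, 0.0238]
tool_rot: [-180.0, 0.0, 179.7]
force: [-0.2, -0.1, -0.3]
grip_width: 0.0867
```

servo_tool(
  targets=[
    [100,0,0,-0.02,0],
    [100,0,0,-0.05,0],
    [100,0,0,-0.09,0],
    [100,0,0,-0.13,0],
    [100,0,0,-0.17,0],
  ],
)

```text
time_s: 9.52
tool_pos: [0.5997, -0.0014, 0.1969]
tool_rot: [-180.0, 0.1, 179.7]
force: [1.0, -0.1, 0.6]
grip_width: 0.0869
```

```bash
python3 go.py .6 0 .0235;  python3 - <<'E'
from h import *
for n in ["scene","side"]:
    c=imaging.read_camera(n)
    s=c["frame"][150:300,195:405] if n=="scene" else c["frame"][140:290,225:435]
    cv2.imwrite(f"pics/{n}5.png",cv2.resize(s,None,fx=3.7,fy=3.7))
    d=c["depth"];v,u=np.mgrid[:400,:640];K=c["K"]
    P=np.stack([(u-K[0,2])/K[0,0]*d,(v-K[1,2])/K[1,1]*d,d],-1)@c["world_from_camera"][:3,:3].T+c["world_from_camera"][:3,3]
    q=P[(d>0)&(P[...,2]>.02)&(P[...,2]<.1)&(np.hypot(P[...,0]-.6,P[...,1])<.04)]
    for a,b in [(.02,.05),(.055,.075),(.075,.1)]:
        w=q[(q[:,2]>a)&(q[:,2]<b)];print(n,a,w.mean(0).round(3))
    print("top",q[:,2].max())
E
```

```text
9.53 [ 0.5997 -0.0014  0.1969] [-1.8000e+02  1.2000e-01  1.7968e+02] w 0.0869 F [ 1.  -0.1  0.6] shift [0.     0.0014 0.1734] turn -0.006
scene 0.02 [0.593 0.008 0.035]
scene 0.055 [0.597 0.005 0.063]
scene 0.075 [0.6   0.004 0.079]
top 0.08133205557139178
side 0.02 [ 0.593 -0.01   0.035]
side 0.055 [ 0.595 -0.006  0.064]
side 0.075 [ 0.598 -0.     0.08 ]
top 0.08540204616967895
```

View pics/scene5.png

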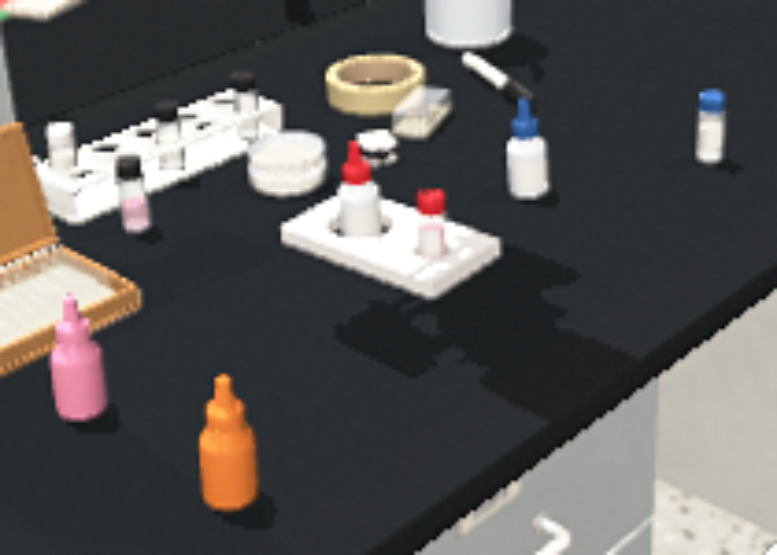

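View pics/side5.png

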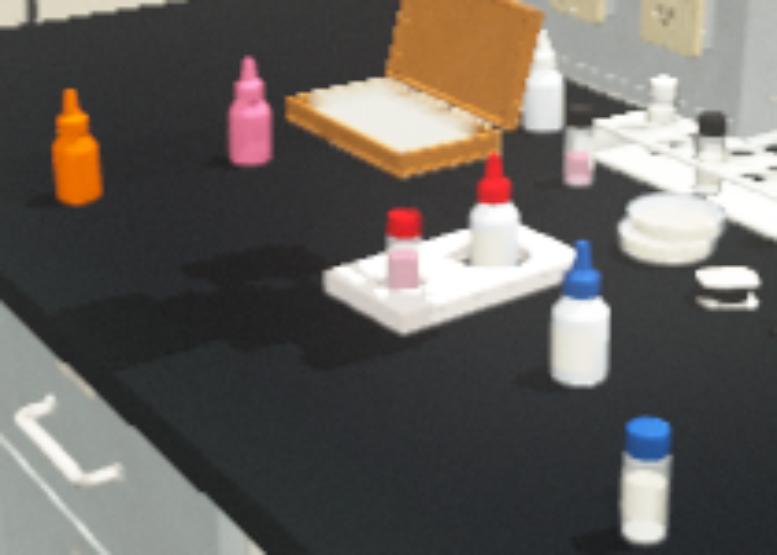

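The red-capped bottle stands upright in the large hole, with its top at about 85 mm. Both vials and the blue dropper are unmoved, and the gripper is clear.

```bash
python3 -c "
from h import *
print(ticket.sign_off())"
```

```text
the job is handed in; nothing more can be done
None
```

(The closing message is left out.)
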